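# Erect a print carton and scan its label

## Task

Fold up the two side panels of the tray carton until both stand upright, so that the open box is complete and the label on the panel nearer the scanner faces the bench scanner. Only then squeeze the scanner's trigger fully in against its stop, keep it in for about a second, and let it spring back out. Leave the tin, the jar and the spatula where they are.

Things in the scene. Friction and masses are not known exactly. Their poses are not given: they have to be found in the camera images.
- carton: Cardboard tray carton fixed on a wooden block (130 x 95 x 48 mm). Origin: under the block's centre, on the table; z up. Carton floor 144 (x) by 110 (y) mm, top at 52 mm height; end walls at x = +-72 mm already stand, top at 122 mm. Side panels hinge on the floor's +y (left) and -y (right) edges, with free air under them as the block is narrower
- panel_left (a joint): Left (+y) side panel, a cardboard flap 136 mm along x, 70 mm from hinge to free edge, 4 mm thick. Angle: 0 = flat, sticking out level to +y; 1.57 = upright; stop at 1.6. It starts partly raised and its stiff crease stays where it is left
- panel_right (a joint): Right (-y) side panel, the mirror image, with a white barred label on its outer side. Same angle values, sticks out to -y when flat
- left_hinge (a point): Middle of the left panel's hinge line, 55 mm to +y of the carton's origin and 52 mm above the table; axes as carton (hinge line along x)
- right_hinge (a point): Middle of the right panel's hinge line, 55 mm to -y of the carton's origin and 52 mm above the table; axes as carton
- left_edge (a point): Middle of the left panel's free edge, 70 mm from the hinge; axes turn with the panel
- right_edge (a point): Middle of the right panel's free edge, 70 mm from the hinge; axes turn with the panel
- scanner: Pistol-shaped scanner clamped on its side on a fixed 12 mm high foot. Origin: on the table under it, z up. Barrel along y, nose at +y (126 mm) facing the carton, x 22 to 68, top 87 mm high. Fixed level grip from the barrel to x = -89, y -38 to -12 (butt cap -40 to -10), z 48 to 78 mm. Trigger at the grip's +y side: pinch both along y from above, 50 mm wide at rest, 37 squeezed
- trigger (a joint): Trigger angle about an upright hinge at scanner x = 15, y = 8 mm: 0 = released, 0.26 = fully squeezed, at its stop. A blade 60 mm long (from the hinge to -x), 8 mm thick, 20 mm high, centred 63 mm above the table; a spring pushes it out (about 7 N at the pad when fully in)
- trigger_pad (a point): Point on the outer (+y) face of the trigger, 45 mm from its hinge, 63 mm above the table; axes turn with the trigger, its +y points out of the face. Squeezing moves it to -y by 12 mm
- grip_back (a point): Point on the back (-y) face of the grip, straight across from the trigger pad, 63 mm above the table; axes as scanner
- tin: Bystander: plain steel ink tin, 72 mm across, 60 mm high, origin under its centre
- jar: Bystander: jar with black cap, 60 mm across, 90 mm high, origin under its centre
- spatula: Bystander: ink spatula with wooden handle, 200 mm long, lying flat, origin under its middle
Things that resemble listed ones, but are neither listed nor needed, are in the scene too. What is shaped like the scanner but green or red is not meant.

How it is judged:
By the outcome, as a careful person would: the job done as asked, in the order asked, and still so for the second after the job is handed in, with the robot touching nothing.
It also fails if it takes over 54 s, if anything falls off the work surface, if the arm or the gripper's body presses on something with over 40 N, if the wrist force passes 120 N, or if a joint passes its speed limit or range.

## Robot

A 6-joint arm with a two-finger parallel gripper is mounted at the origin on the work surface. World frame = base frame: x ahead of the robot, y to its left, z up, the work surface at z = 0. Lengths are in mm, angles in degrees, forces in N, time in s.
With the tool pointing down it reaches from about 425 to 1125 mm from the base axis. Payload 14.9 kg.
Tool frame: the origin (TCP) lies on the centre line of the jaws, within the pads' length; the fingertips stand env.tips_ahead ahead of it and the grasp point (between the pads) lies 6 mm ahead of it (env.tips_ahead is the distance from the TCP to the fingertips, in mm); z points along the fingers, y is the line along which they close (so a half turn about z gives the same grasp; the last joint's range is limited). The gripper opens to 91 mm and grips with 3 to 60 N. Pads are 32 mm wide; open, the fingers measure 118 mm over their backs; the gripper's body (76 mm by 178 mm) begins 60 mm behind the grasp point.
Start: joints at [-65.735, 21.709, 99.362, -0, 58.929, -1.908], TCP at [308.753, -628.243, 238.932] pointing down, gripper open.
Joint ranges: [-158.91, 158.91], [-42.39, 125.64], [0.06, 152.35], [-60.88, 240.88], [17.5, 164.5], [-176.32, 176.32]. Speed limits (degrees/s): [108.29, 108.29, 136.94, 180, 180, 180].

## Interface

Orientations are given as [roll, pitch, yaw] about the fixed x, y, z axes, in that order (R = Rz(yaw) Ry(pitch) Rx(roll)).
In Python, from cell import monitor, optics, order, env gives the robot as it stands.
- The arm moves only by the shell command python3 -m creep 'ROWS' [FORCE]. ROWS is JSON, a list of rows, each a list of 5 numbers: the shift along the tool's x, y, z as a fraction of full scale, then the turn about the tool's z as a fraction of full scale, then the opening, from 0 (shut) to 1 (fully open). In form: [[tx, ty, tz, yaw, hand], ...]. A call has 1 to 10 rows; each row shifts and turns the commanded pose from where the row before left it, along the tool's axes as they then stand; what a row does not reach is not made up. Full scale, the value 1, is 20 mm for a shift and 0.08 rad for a turn. A row lasts 1/10 s, in which the tool goes at most 50 mm and 8.59 degrees, less where a joint would pass 70% of its speed; a pose out of reach is approached as far as the arm can. A call with a number of a shift or a turn outside -1 to 1 is refused whole. A call with a gripper value outside its range is refused whole. The fingers move at their own pace and stop on an object; FORCE is the grip in N (left out, the last holds). Time passes only in rows, so rows that do not move let the fingers close. It gives the time, the measured TCP pose, the force, the opening and the grip force at its end, in the units of the state.
- monitor.observe(): the state, without advancing time (a new reading comes with each control period).
- optics.read_camera(name): name is "scene" or "top"; returns the picture (400x640x3 uint8, red, green, blue); there is no depth.
- optics.camera_params(name): a dict with "mtx" (3x3 intrinsics, pixels), "extrinsics" (4x4, takes a point from camera to world coordinates). Camera axes: x right, y up, looking along -z (the intrinsics and any distortion apply to the point x, -y, -z); pixel columns grow to the right and rows downward; lengths in mm; the calibration is good to about 2 mm. A picture is of the moment at which its call begins. camera_params takes no time and is no camera call.
- order.finish_job(): hands the job in; it is judged then, once.
The state is a dict: "time": time; "joints": joint angles; "joint_velocities": joint speeds; "joint_efforts": joint torques, N m; "position": TCP position; "tcp_rot": TCP orientation; "force": force on the tool from outside, world axes, zero at the start; "moment": the same for the moment, N m; "opening": finger opening in mm; "finger_force": force on a finger pad.
Only numpy, scipy, OpenCV 4.12 (cv2) and the standard library are available. Lean on these libraries where they do the work, as an engineer would, in place of code of your own. Each camera call takes 0.05 s, during which the arm holds its last target. There are 200 camera calls.

## Working session

There is one attempt and no reset: what is moved stays moved. The work goes in short steps, Python scripts to look and compute and a shell command to move; the robot and the scene stay as the last step left them, time stands still between calls to the robot, and variables do not carry over. Pictures are saved under pics/ and viewed, at most 10 in all, crops included, and the job is handed in when it is done.

```bash
mkdir -p pics
cat > h.py <<'E'
import numpy as np, cv2
from cell import monitor, optics, order, env
def shot(n,f):
    im=optics.read_camera(n); cv2.imwrite('pics/'+f,im[:,:,::-1]); return im
def P(n):
    p=optics.camera_params(n); return np.array(p['mtx']),np.array(p['extrinsics']),p
def proj(n,X):
    K,E,_=P(n); X=np.atleast_2d(X); c=(np.linalg.inv(E)@np.c_[X,np.ones(len(X))].T)[:3]
    q=K@np.array([c[0],-c[1],-c[2]]); return (q[:2]/q[2]).T
def ray(n,u,v,z):
    K,E,_=P(n); d=np.linalg.inv(K)@[u,v,1]; d=E[:3,:3]@[d[0],-d[1],-d[2]]; o=E[:3,3]
    return o+d*(z-o[2])/d[2]
E
python3 - <<'E'
from h import *
for n in('top','scene'):
    shot(n,n+'0.png'); print(P(n))
print(monitor.observe(),env.tips_ahead)
E
```

```text
(array([[495.49156489,   0.        , 329.62129111],
       [  0.        , 495.49156489, 205.55374094],
       [  0.        ,   0.        ,   1.        ]]), array([[ 4.73195071e-02,  9.73618459e-01, -2.23221776e-01,
         1.82025816e+02],
       [-9.98877403e-01,  4.56326761e-02, -1.27118897e-02,
        -2.90494690e+01],
       [-2.19032338e-03,  2.23572709e-01,  9.74684793e-01,
         1.66821898e+03],
       [ 0.00000000e+00,  0.00000000e+00,  0.00000000e+00,
         1.00000000e+00]]), {'mtx': array([[495.49156489,   0.        , 329.62129111],
       [  0.        , 495.49156489, 205.55374094],
       [  0.        ,   0.        ,   1.        ]]), 'extrinsics': array([[ 4.73195071e-02,  9.73618459e-01, -2.23221776e-01,
         1.82025816e+02],
       [-9.98877403e-01,  4.56326761e-02, -1.27118897e-02,
        -2.90494690e+01],
       [-2.19032338e-03,  2.23572709e-01,  9.74684793e-01,
         1.66821898e+03],
       [ 0.00000000e+00,  0.00000000e+00,  0.00000000e+00,
         1.00000000e+00]])})
(array([[411.65895645,   0.        , 321.80765638],
       [  0.        , 411.6589
[... 934 characters left out ...]
)
{'time': 0.1, 'joints': array([-6.57353697e+01,  2.17357595e+01,  9.93930549e+01,  5.89636379e-04,
        5.89282710e+01, -1.90874409e+00]), 'joint_velocities': array([ 0.06846367, -0.1039972 , -0.13890294, -0.02702423, -0.07834718,
        0.02897219]), 'joint_efforts': array([ 1.33419850e-03, -7.65035534e+01, -4.35294807e+01,  6.52558962e-02,
        3.98251147e-02, -1.44046686e-05]), 'position': array([ 308.61115482, -627.92158419,  238.34394611]), 'tcp_rot': array([-1.79942963e+02, -2.40583935e-03,  2.61730686e+01]), 'force': array([ 0.42890339, -0.2838693 , -0.58039608]), 'moment': array([-0.01107668,  0.01115738, -0.04030056]), 'finger_force': 0.0, 'opening': 91.25275793683548} 25.0
```

View pics/top0.png

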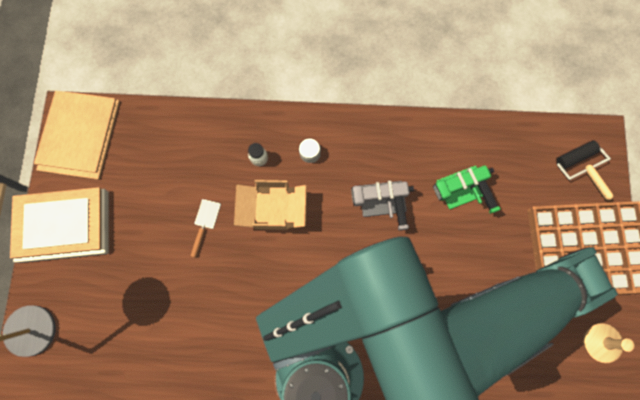

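View pics/scene0.png

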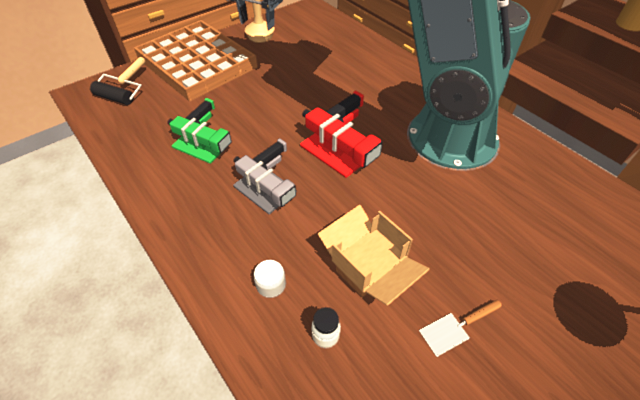

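Three objects are scanner-shaped: grey at top (380,195) / scene (265,175), green at top (465,187) / scene (200,133), and red at scene (340,135), which the arm hides in the top view. The grey one is meant, because green and red are excluded. The carton is at top (275,205) / scene (372,255). I'll confirm the scanner and carton in enlarged crops.

Run:
```python
import cv2
a=cv2.imread('pics/top0.png')[165:245,220:420]; cv2.imwrite('pics/topc.png',cv2.resize(a,None,fx=4,fy=4,interpolation=cv2.INTER_CUBIC))
a=cv2.imread('pics/scene0.png')[130:310,225:435]; cv2.imwrite('pics/scenec.png',cv2.resize(a,None,fx=3.3,fy=3.3,interpolation=cv2.INTER_CUBIC))
```

```text
(no output)
```

View pics/topc.png

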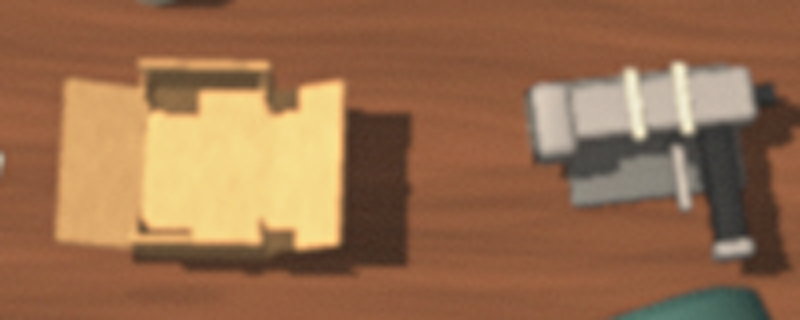

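View pics/scenec.png

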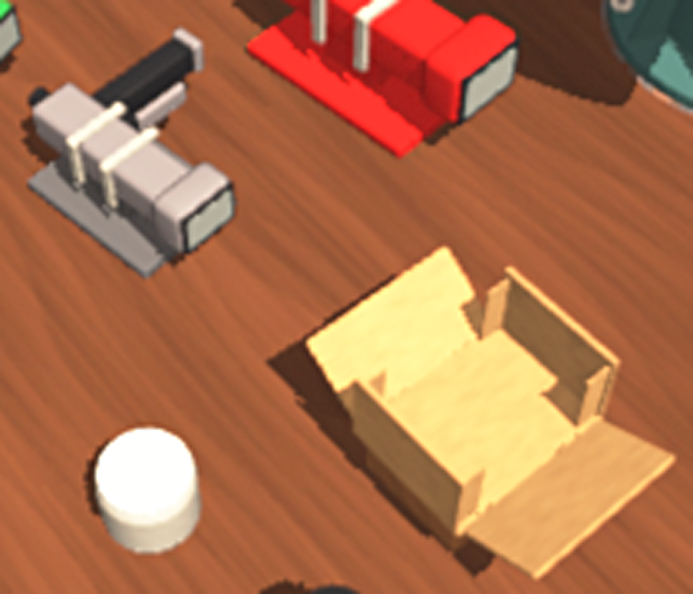

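The crops confirm it: grey barrel, white straps, black grip with a grey butt cap at top crop (733,248), and trigger blade at crop (681,178). The carton's left panel is nearly flat at crop (100,160) and its right panel is about half raised at crop (320,165). Next I'll fit poses from these corner pixels.

```bash
cat > fit.py <<'E'
from h import *
from scipy.optimize import least_squares
T=lambda a:np.array(a)/4+[220,165]
S=lambda a:np.array(a)/3.3+[225,130]
def place(p,X):
    c,s=np.cos(p[2]),np.sin(p[2]); X=np.array(X,float); return np.c_[p[0]+c*X[:,0]-s*X[:,1],p[1]+s*X[:,0]+c*X[:,1],X[:,2]]
def cart(p):
    l,r=p[3:5]; ly,lz=55+70*np.cos(l),52+70*np.sin(l); ry,rz=-55-70*np.cos(r),52+70*np.sin(r)
    return place(p,[[68,ly,lz],[-68,ly,lz],[68,ry,rz],[-68,ry,rz],[72,0,122],[-72,0,122]])
ct=T([[65,80],[57,242],[345,80],[337,247],[204,60],[198,243]]); cs=S([[538,577],[673,458],[308,343],[445,248]])
f=lambda p:np.r_[(proj('top',cart(p))-ct).ravel(),(proj('scene',cart(p)[:4])-cs).ravel()]
if __name__=='__main__':
    r=least_squares(f,[700,100,0,.3,.5],x_scale=[100,100,.3,.3,.3],loss='soft_l1');print(np.round(r.x,3),np.degrees(r.x[2:]),np.round(r.fun.reshape(-1,2),1).tolist())
    sct=[[-89,-10,78],[-89,-40,78],[-45,8,73],[68,126,87],[22,126,87]]; st=T([[714,258],[755,251],[685,210],[530,86],[535,160]])
    scs=[[-89,-10,78],[68,126,87],[22,126,87],[68,126,45],[22,126,45]]; ss=S([[203,43],[185,208],[231,178],[188,250],[233,212]])
    g=lambda p:np.r_[(proj('top',place(p,sct))-st).ravel(),(proj('scene',place(p,scs)[:3])-ss[:3]).ravel()]
    q=least_squares(g,[700,-200,0],x_scale=[100,100,.3],loss='soft_l1');print(np.round(q.x,3),np.degrees(q.x[2]),np.round(q.fun.reshape(-1,2),1).tolist())
    print(place(q.x,[[-30,12,63],[-30,-38,63],[-30,-13,63]]))
E
python3 fit.py
```

```text
[5.36086e+02 1.84959e+02 3.20000e-02 4.03000e-01 5.96000e-01] [ 1.81388459 23.11860072 34.14464499] [[-0.5, 0.3], [-0.9, 0.1], [-0.8, 0.4], [0.1, -0.8], [-0.8, 1.2], [-1.2, -0.9], [-0.8, -0.0], [0.3, -0.2], [-0.8, -1.6], [-0.7, -1.6]]
[ 5.62467e+02 -2.13841e+02  1.81000e-01] 10.349402865976668 [[1.1, 0.1], [-0.1, 0.6], [0.5, -0.0], [-1.0, 1.6], [-0.3, -3.5], [0.2, -1.8], [0.4, 1.4], [-1.1, 0.4]]
[[ 530.79967001 -207.42549588   63.        ]
 [ 539.78219482 -256.61202094   63.        ]
 [ 535.29093242 -232.01875841   63.        ]]
```

The fit is good: residuals are about 1 px, so about 3 mm. The panels are at 23° (left) and 34° (right). First I turn the tool so its x runs along carton y, with the hand shut, and travel to outside the right panel.

```bash
python3 -m creep '[[0,0,0,-1,0],[0,0,0,-1,0],[0,0,0,-1,0],[0,0,0,-1,0],[0,0,0,-1,0],[0,0,0,-1,0],[0,0,0,-1,0],[0,0,0,-1,0],[0,0,0,-1,0],[0,0,0,-1,0]]' 10
python3 -m creep '[[0,0,0,-1,0],[0,0,0,-1,0],[0,0,0,-1,0],[0,0,0,-1,0],[0,0,0,-0.35,0],[1,0.35,0,0,0],[1,0.35,0,0,0],[1,0.35,0,0,0],[1,0.35,0,0,0],[1,0.35,0,0,0]]'
python3 -m creep '[[1,0.35,0,0,0],[1,0.35,0,0,0],[1,0.35,0,0,0],[1,0.35,0,0,0],[1,0.35,0,0,0],[1,0.35,0,0,0],[1,0.35,0,0,0],[1,0.35,0,0,0],[1,0.35,0,0,0],[1,0.35,0,0,0]]'
```

```text
time: 1.1
position: [308.7, -628.0, 238.5]
tcp_rot: [-180.0, -0.0, 72.2]
force: [0.6, -0.2, 0.2]
opening: 14.1
finger_force: 0.0
time: 2.1
position: [340.6, -525.9, 238.8]
tcp_rot: [-180.0, -0.0, 91.9]
force: [1.0, 0.2, 1.2]
opening: 0.7
finger_force: 0.0
time: 3.1
position: [403.8, -323.2, 239.0]
tcp_rot: [180.0, 0.0, 92.0]
force: [0.4, 0.4, 0.6]
opening: 0.5
finger_force: 0.0
```

```bash
python3 -m creep '[[1,0.42,0,0,0],[1,0.42,0,0,0],[1,0.42,0,0,0],[1,0.42,0,0,0],[1,0.42,0,0,0],[1,0.42,0,0,0],[1,0.42,0,0,0],[1,0.42,0,0,0],[1,0.42,0,0,0],[1,0.42,0,0,0]]'
python3 -m creep '[[1,0.42,0,0,0],[1,0.42,0,0,0],[1,0.42,0,0,0],[1,0.42,0,0,0],[1,0.42,0,0,0],[1,0.42,0,0,0],[1,0.42,0,0,0],[0.6,0.42,0,0,0],[0,0,0,0,0],[0,0,0,0,0]]'
python3 - <<'E'
from h import *
print(monitor.observe()['position'],monitor.observe()['force'])
import cv2
a=shot('scene','s1.png'); b=shot('top','t1.png')
a=a[130:310,225:465]; b=b[130:250,220:420]
A=cv2.resize(a,(720,540));cv2.imwrite('pics/s1c.png',A[:,:,::-1])
E
```

```text
time: 4.1
position: [480.6, -120.4, 239.0]
tcp_rot: [180.0, 0.0, 92.0]
force: [1.1, -1.0, -0.5]
opening: 0.7
finger_force: 0.0
time: 5.1
position: [542.4, 32.1, 238.8]
tcp_rot: [-180.0, 0.0, 92.0]
force: [0.1, 0.3, -0.6]
opening: 0.6
finger_force: 0.0
[542.39313538  32.13169024 238.80874892] [ 0.11561319  0.34485214 -0.64037564]
```

View pics/s1c.png

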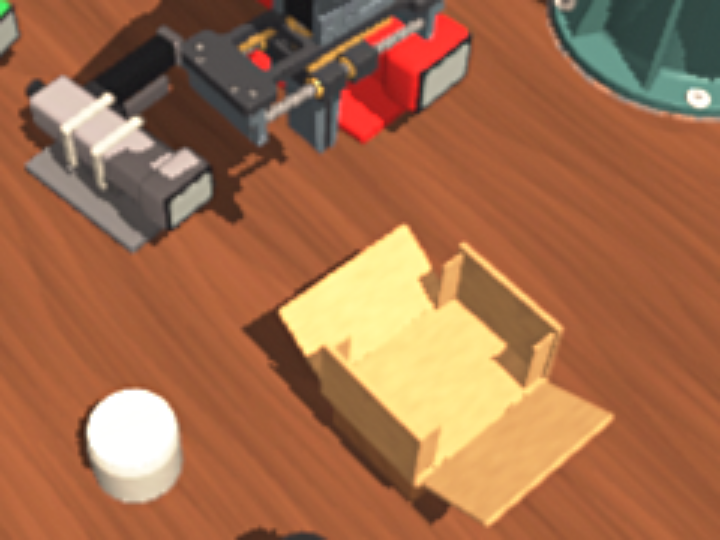

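The shut hand is over the gap between scanner and carton (fingers at crop (322,140)), with both panels untouched. I descend, then approach.

```bash
python3 -m creep '[[0,0,1,0,0],[0,0,1,0,0],[0,0,1,0,0],[0,0,1,0,0],[0,0,1,0,0],[0,0,1,0,0],[0,0,1,0,0],[0,0,1,0,0],[0,0,0.8,0,0],[0,0,0,0,0]]'
python3 -m creep '[[0.6,0,0,0,0],[0.3,0,0,0,0],[0.15,0,0,0,0],[0,0,0,0,0]]'
```

```text
time: 6.2
position: [541.4, 31.6, 61.2]
tcp_rot: [-179.8, -0.0, 91.9]
force: [-0.8, 0.8, 1.1]
opening: 0.6
finger_force: 0.0
time: 6.6
position: [542.3, 53.7, 63.6]
tcp_rot: [179.9, -0.0, 92.0]
force: [-0.8, 0.2, 0.6]
opening: 0.2
finger_force: 0.0
```

```bash
python3 -m creep '[[0.2,0,-0.2,0,0],[0.3,0,-0.35,0,0],[0.3,0,-0.35,0,0],[0.3,0,-0.3,0,0]]'; python3 -m creep '[[0.3,0,-0.25,0,0],[0.3,0,-0.2,0,0],[0.4,0,-0.2,0,0],[0.4,0,-0.2,0,0]]'
```

```text
time: 7.0
position: [541.3, 75.5, 87.7]
tcp_rot: [180.0, -0.0, 91.9]
force: [0.1, -0.8, -1.1]
opening: 0.2
finger_force: 0.3
time: 7.4
position: [540.1, 103.7, 104.2]
tcp_rot: [-180.0, -0.0, 91.9]
force: [0.3, -1.0, -1.2]
opening: -0.0
finger_force: 0.4
```

```bash
python3 -m creep '[[0.2,0,0,0,0],[0.1,0,0,0,0],[0,0,0,0,0]]'; python3 -m creep '[[0.1,0,0,0,0],[0,0,0,0,0]]'; python3 -m creep '[[0.1,0,0,0,0],[0,0,0,0,0]]'
```

```text
time: 7.7
position: [539.9, 109.3, 103.8]
tcp_rot: [-180.0, -0.0, 92.0]
force: [-0.7, -0.6, -0.3]
opening: 0.4
finger_force: 0.0
time: 7.9
position: [539.9, 111.0, 103.8]
tcp_rot: [-180.0, 0.0, 91.9]
force: [-0.1, -0.2, 0.9]
opening: 0.6
finger_force: 0.0
time: 8.1
position: [539.8, 112.4, 103.8]
tcp_rot: [-180.0, 0.1, 92.0]
force: [0.0, -7.9, 0.4]
opening: 0.3
finger_force: 4.4
```

Run:
```python
from h import *
print(monitor.observe()['position'],monitor.observe()['force'])
a=shot('scene','s2.png')[150:300,290:450]
cv2.imwrite('pics/s2c.png',cv2.resize(a,(640,600),interpolation=cv2.INTER_CUBIC)[:,:,::-1])
```

```text
[539.80297516 112.38550378 103.81888123] [ 0.04247936 -7.92594777  0.44195801]
```

View pics/s2c.png

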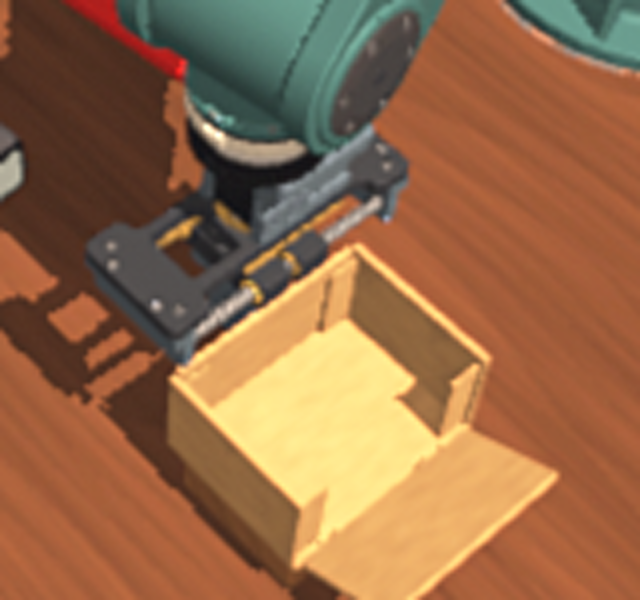

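The right panel now stands upright, level with the end walls (its edge runs from crop (175,380) to (355,250)), with 8 N against its stop. I retreat, rise and cross to the left side.

```bash
python3 -m creep '[[-1,0,0,0,0],[-0.3,0,-1,0,0],[0,0,-1,0,0],[0,0,-1,0,0],[0.5,0,-1,0,0],[1,0,-1,0,0],[1,0,0,0,0],[1,0,0,0,0],[1,0,0,0,0],[1,0,0,0,0]]'; python3 -m creep '[[1,0,0,0,0],[1,0,0,0,0],[1,0,0,0,0],[1,0,0,0,0],[1,0,0,0,0],[1,0,0,0,0],[1,0,0,0,0],[0.4,0,0,0,0],[0,0,0,0,0]]'
```

```text
time: 9.15
position: [536.9, 197.8, 203.9]
tcp_rot: [-180.0, -0.0, 91.9]
force: [0.2, -0.9, -1.1]
opening: 0.3
finger_force: 0.0
time: 10.05
position: [531.9, 345.8, 203.8]
tcp_rot: [-180.0, 0.0, 92.0]
force: [0.2, -0.9, 1.4]
opening: 0.4
finger_force: 0.0
```

```bash
python3 -m creep '[[0,0,1,0,0],[0,0,1,0,0],[0,0,1,0,0],[0,0,1,0,0],[0,0,1,0,0],[0,0,1,0,0],[0,0,1,0,0],[0,0,0.4,0,0],[-0.5,0,0,0,0],[-0.4,0,0,0,0]]';python3 -m creep '[[-0.2,0,0,0,0],[0,0,0,0,0]]'
```

```text
time: 11.05
position: [532.9, 326.0, 56.5]
tcp_rot: [180.0, -0.0, 91.9]
force: [1.2, -0.5, 0.8]
opening: 0.4
finger_force: 0.0
time: 11.25
position: [533.2, 322.3, 56.8]
tcp_rot: [179.9, -0.0, 91.9]
force: [-0.5, 0.4, -0.3]
opening: 0.6
finger_force: 0.0
```

```bash
python3 -m creep '[[-0.15,0,-0.1,0,0],[-0.15,0,-0.35,0,0],[-0.2,0,-0.4,0,0],[-0.2,0,-0.35,0,0],[-0.25,0,-0.3,0,0]]'; python3 -m creep '[[-0.3,0,-0.25,0,0],[-0.3,0,-0.25,0,0],[-0.3,0,-0.2,0,0],[-0.3,0,-0.1,0,0]]'
```

```text
time: 11.75
position: [533.5, 303.7, 86.7]
tcp_rot: [180.0, -0.0, 92.0]
force: [0.2, 0.7, -1.0]
opening: 0.5
finger_force: 0.4
time: 12.15
position: [534.4, 279.4, 102.4]
tcp_rot: [180.0, -0.0, 91.9]
force: [0.4, 0.3, 0.7]
opening: 0.2
finger_force: 0.5
```

```bash
python3 -m creep '[[-0.3,0,0,0,0],[-0.3,0,0,0,0],[-0.2,0,0,0,0],[0,0,0,0,0]]'; python3 -m creep '[[-0.1,0,0,0,0],[0,0,0,0,0]]';python3 -m creep '[[-0.1,0,0,0,0],[0,0,0,0,0]]'
```

```text
time: 12.55
position: [534.6, 263.4, 101.7]
tcp_rot: [-180.0, 0.0, 91.9]
force: [0.0, 0.3, -0.6]
opening: 0.7
finger_force: 0.0
time: 12.75
position: [534.7, 261.9, 101.8]
tcp_rot: [-180.0, 0.0, 92.0]
force: [0.6, -0.1, -0.4]
opening: 0.4
finger_force: 0.0
time: 12.95
position: [534.9, 259.9, 101.9]
tcp_rot: [-180.0, -0.0, 92.0]
force: [-0.6, -0.6, -0.2]
opening: 0.4
finger_force: 0.1
```

```bash
python3 -m creep '[[-0.1,0,0,0,0],[0,0,0,0,0]]'; python3 -m creep '[[-0.05,0,0,0,0],[0,0,0,0,0]]'
```

```text
time: 13.15
position: [535.0, 259.0, 102.0]
tcp_rot: [180.0, -0.1, 91.9]
force: [-3.2, 13.5, -2.8]
opening: 0.3
finger_force: 6.5
time: 13.35
position: [535.0, 258.8, 102.1]
tcp_rot: [180.0, -0.2, 91.9]
force: [-3.9, 20.9, -4.7]
opening: 0.4
finger_force: 10.6
```

```bash
python3 -m creep '[[0.5,0,0,0,0],[1,0,0,0,0],[0,0,-1,0,0],[0,0,-1,0,0],[0,0,-1,0,0],[0,0,-1,0,0],[0,0,-1,0,0],[0,0,-1,0,0],[0,0,0,0,0]]'
python3 - <<'E'
from h import *
a=shot('scene','s3.png');b=shot('top','t3.png')
a=cv2.resize(a[120:300,230:410],(600,600),interpolation=cv2.INTER_CUBIC)
b=cv2.resize(b[170:235,340:430],(800,578),interpolation=cv2.INTER_CUBIC)
cv2.imwrite('pics/s3c.png',a[:,:,::-1]);cv2.imwrite('pics/t3c.png',b[:,:,::-1])
E
```

```text
time: 14.25
position: [535.1, 287.6, 224.6]
tcp_rot: [179.8, -0.1, 92.0]
force: [0.3, 0.8, -0.1]
opening: 0.9
finger_force: 0.0
```

View pics/s3c.png

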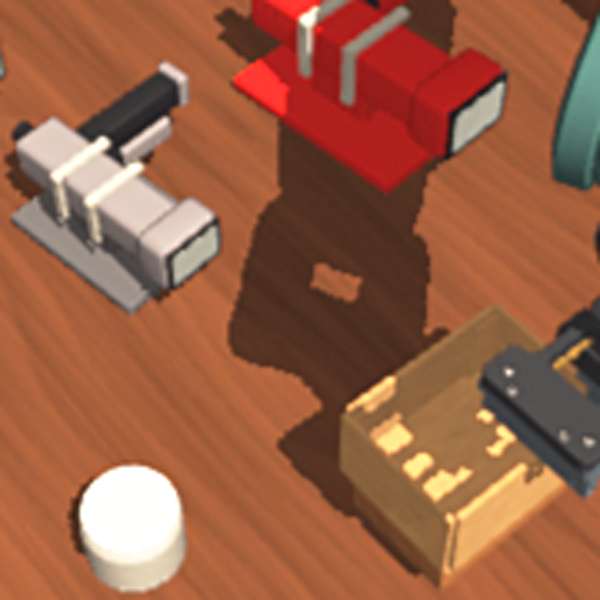

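View pics/t3c.png

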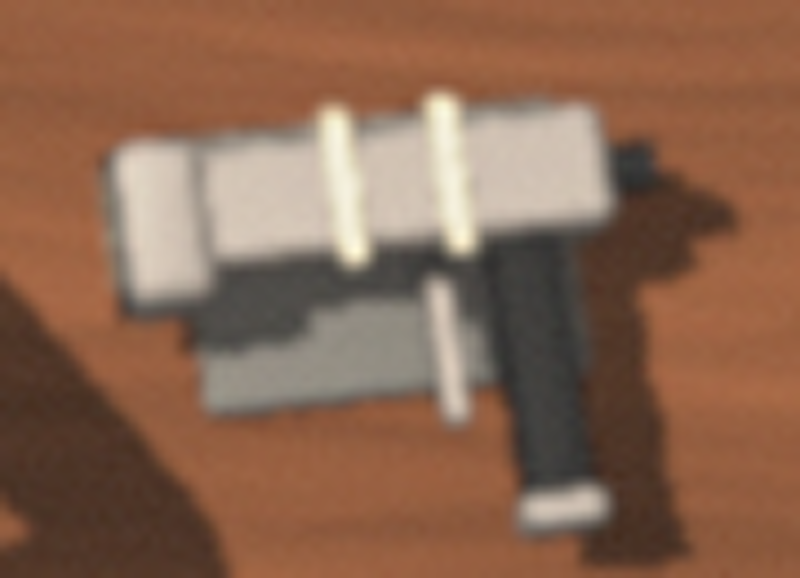

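Both panels stand upright: the right edge is at crop (345,410)-(490,310) and the left at (440,525) onwards. The scanner is unobstructed in the top crop, with the trigger tip at (457,425) and butt cap corners at (520,532) and (608,522). I'll refit the scanner for the pinch.

Run:
```python
from fit import *
t=lambda a:np.array(a)/8.889+[340,170]-0.4
s=lambda a:np.array(a)/3.333+[230,120]-0.4
A=[[-89,-10,78],[-89,-40,78],[-45,8,73],[68,126,87],[22,126,87]]; a=t([[520,530],[608,522],[457,424],[112,145],[130,308]])
B=[[-89,-10,78],[68,126,87],[22,126,87],[-45,12,73]]; b=s([[187,80],[165,248],[217,210],[171,125]])
g=lambda p:np.r_[(proj('top',place(p,A))-a).ravel(),(proj('scene',place(p,B))-b).ravel()]
q=least_squares(g,[560,-210,.15],x_scale=[100,100,.3],loss='soft_l1');print(q.x,np.degrees(q.x[2]),np.round(q.fun.reshape(-1,2),1).tolist())
C=place(q.x,[[-30,-13,63]])[0];print(C)
o=monitor.observe();print(o['position'],C[:2]-o['position'][:2])
```

```text
[ 5.63965571e+02 -2.13946862e+02  1.61739077e-01] 9.266966482193967 [[1.0, 0.0], [0.3, -0.1], [0.5, -0.3], [-0.4, 1.0], [-0.7, -3.9], [1.0, -2.0], [0.8, 1.0], [-2.1, 2.4], [0.3, -2.7]]
[ 536.4505625  -231.60823999   63.        ]
[533.93821822 286.96860623 221.86126341] [   2.51234428 -518.57684622]
```

```bash
python3 -m creep '[[-1,0,0,0,0],[-1,0,0,0,0],[-1,0,0,0,0],[-1,0,0,0,0],[-1,0,0,0,0],[-1,0,0,0,0],[-1,0,0,0,0],[-1,0,0,0,0],[-1,0,0,0,0],[-1,0,0,0,0]]'
python3 -m creep '[[-1,-0.07,0,0,0],[-1,-0.07,0,0,0],[-1,-0.07,0,0,0],[-1,-0.07,0,0,0],[-1,-0.07,0,0,0],[-1,-0.07,0,0,0],[-1,-0.07,0,0,0],[-1,-0.07,0,0,0],[-1,-0.07,0,0,0],[-1,-0.07,0,0,0]]'
python3 -m creep '[[-1,0,0,0,1],[-1,0,0,0,1],[-1,0,0,0,1],[-1,0,0,0,1],[-1,0,0,0,1],[-0.9,0,0,0,1],[0,0,0,1,1],[0,0,0,1,1],[0,0,0,1,1],[0,0,0,1,1]]'
python3 -m creep '[[0,0,0,1,1],[0,0,0,1,1],[0,0,0,1,1],[0,0,0,1,1],[0,0,0,1,1],[0,0,0,1,1],[0,0,0,1,1],[0,0,0,1,1],[0,0,0,1,1],[0,0,0,1,1]]'
python3 -m creep '[[0,0,0,1,1],[0,0,0,1,1],[0,0,0,1,1],[0,0,0,1,1],[0,0,0,0,1],[0,0,0,0,1]]'
```

```text
time: 15.35
position: [540.1, 86.2, 220.6]
tcp_rot: [-179.9, 0.0, 92.0]
force: [0.2, 0.8, -0.8]
opening: 0.5
finger_force: 0.0
time: 16.35
position: [532.9, -114.0, 220.6]
tcp_rot: [-179.9, -0.0, 92.0]
force: [-0.6, 0.5, -0.4]
opening: 0.3
finger_force: 0.0
time: 17.35
position: [537.3, -231.3, 221.0]
tcp_rot: [-179.9, -0.0, 73.4]
force: [-0.3, -0.1, 0.4]
opening: 77.6
finger_force: 0.0
time: 18.35
position: [537.3, -231.2, 221.1]
tcp_rot: [-179.9, 0.0, 27.6]
force: [-0.3, -0.4, -0.5]
opening: 91.5
finger_force: 0.0
time: 18.95
position: [537.4, -231.2, 221.4]
tcp_rot: [-180.0, 0.0, 9.6]
force: [0.1, 0.1, -0.6]
opening: 91.3
finger_force: 0.0
```

```bash
python3 -m creep '[[0,0.3,1,0,1],[0,0,1,0,1],[0,0,1,0,1],[0,0,1,0,1],[0,0,1,0,1],[0,0,1,0,1],[0,0,1,0,1],[0,0,0.6,0,1],[0,0,0,0,1]]'
python3 - <<'E'
from h import *
o=monitor.observe();print(o['position'],o['force'])
b=shot('top','t4.png'); a=shot('scene','s4.png')
b=cv2.resize(a[110:240,200:350],(690,598),interpolation=cv2.INTER_CUBIC)
cv2.imwrite('pics/s4c.png',b[:,:,::-1])
E
```

```text
time: 19.85
position: [537.7, -236.7, 68.4]
tcp_rot: [-179.9, 0.1, 9.5]
force: [0.2, -0.2, 0.3]
opening: 91.4
finger_force: 0.0
[ 537.70205031 -236.7460874    68.38992442] [ 0.21674513 -0.17489431  0.31952097]
```

View pics/s4c.png

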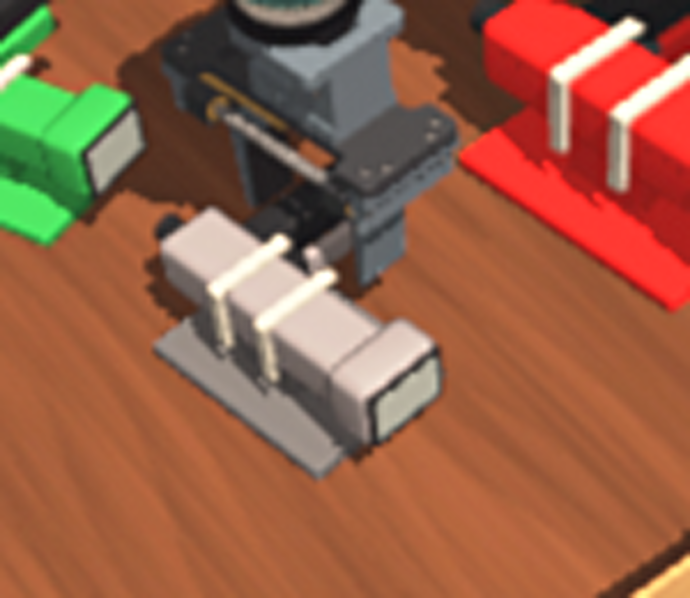

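The open fingers straddle the grip and trigger: one behind the grip at crop (260,165), the other outside the blade at (380,240). There is no contact force. Now I squeeze.

```bash
python3 -m creep '[[0,0,0,0,0.6],[0,0,0,0,0.5],[0,0,0,0,0.4],[0,0,0,0,0.35]]' 20; python3 -m creep '[[0,0,0,0,0.3],[0,0,0,0,0.3]]' 25
```

```text
time: 20.35
position: [538.7, -237.1, 70.3]
tcp_rot: [180.0, -0.0, 9.4]
force: [-1.0, 4.1, 2.8]
opening: 62.0
finger_force: 2.3
time: 20.55
position: [538.4, -236.4, 70.1]
tcp_rot: [-179.9, 0.0, 9.4]
force: [0.1, 11.5, 5.3]
opening: 46.1
finger_force: 5.6
```

```bash
python3 -m creep '[[0,0,0,0,0.3],[0,0,0,0,0.3]]' 30; python3 -m creep '[[0,0,0,0,0.3],[0,0,0,0,0.3],[0,0,0,0,0.3]]'
```

```text
time: 20.75
position: [537.9, -234.8, 69.7]
tcp_rot: [-179.8, 0.1, 9.4]
force: [1.2, 25.0, 9.0]
opening: 40.5
finger_force: 27.6
time: 21.05
position: [537.9, -234.8, 69.7]
tcp_rot: [-179.8, 0.1, 9.4]
force: [1.9, 24.8, 8.8]
opening: 40.5
finger_force: 27.6
```

The trigger finger carries about 25 N, well above the 7 N spring, so the trigger is at its stop. The back finger isn't touching the grip yet, so I centre the hand by 2 mm and hold.

```bash
python3 -m creep '[[0,-0.1,0,0,0.3],[0,0,0,0,0.3],[0,0,0,0,0.3]]' 30; python3 -m creep '[[0,0,0,0,0.3],[0,0,0,0,0.3],[0,0,0,0,0.3],[0,0,0,0,0.3],[0,0,0,0,0.3],[0,0,0,0,0.3]]'
```

```text
time: 21.35
position: [537.8, -234.7, 69.7]
tcp_rot: [-179.9, 0.1, 9.5]
force: [0.6, 8.1, 0.2]
opening: 41.0
finger_force: 29.7
time: 21.95
position: [537.8, -234.7, 69.7]
tcp_rot: [-179.9, 0.1, 9.5]
force: [-0.3, 7.6, -0.7]
opening: 40.8
finger_force: 29.7
```

The opening has been steady at 40.5–41 mm since 20.75 s. That matches a fully squeezed blade, because its 15° tilt means the pad's edge touches nearer the hinge (predicted 41–42.6 mm), and the force is about 3 times what the spring needs. It has been held for about 1.2 s, so I release and rise.

```bash
python3 -m creep '[[0,0.15,0,0,1],[0,0,0,0,1],[0,0,0,0,1],[0,0,0,0,1],[0,0,0,0,1],[0,0,0,0,1]]' 20; python3 -m creep '[[0,0,-0.5,0,1],[0,0,-1,0,1],[0,0,-1,0,1],[0,0,-1,0,1],[0,0,-1,0,1],[0,0,-1,0,1],[0,0,-1,0,1],[0,0,-1,0,1],[0,0,0,0,1],[0,0,0,0,1]]'
python3 - <<'E'
from h import *
a=shot('scene','s5.png')
b=cv2.resize(a[110:300,220:450],(724,598),interpolation=cv2.INTER_CUBIC)
cv2.imwrite('pics/s5c.png',b[:,:,::-1])
E
```

```text
time: 22.55
position: [539.0, -238.5, 70.1]
tcp_rot: [180.0, -0.0, 9.4]
force: [-0.7, -0.5, -0.2]
opening: 86.3
finger_force: 0.0
time: 23.55
position: [538.8, -238.2, 220.4]
tcp_rot: [180.0, -0.1, 9.4]
force: [-0.3, 0.3, -0.3]
opening: 91.2
finger_force: 0.0
```

View pics/s5c.png

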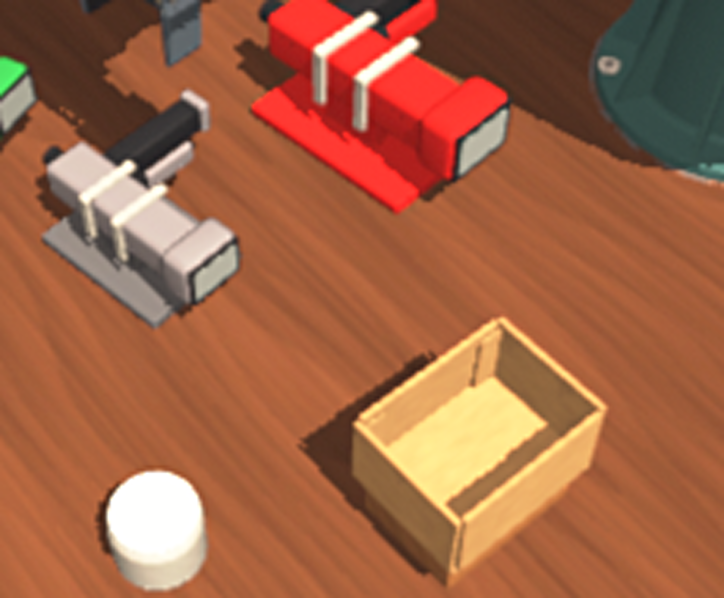

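The box is complete, with both panels upright (rims at crop (355,425)-(500,320) and (460,515)-(605,405)). The trigger is back out at (170,163), and the hand is clear of everything.

```bash
python3 -c "
from cell import order
print(order.finish_job())"
```

```text
the job is handed in; nothing more can be done
None
```

I folded both side panels up to their stops, then squeezed the grey scanner's trigger to its stop for about 1.2 s and let it spring back; the arm never went near the tin, jar or spatula, and I handed the job in at about 24 s with the hand clear.

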